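Shut down the jar mill, unlatch its guard gate and hold the gate wide

TASK

Shut the jar mill down at its push-button station: press the mushroom-headed stop, let it up, then press the slim timer reset, and leave the shrouded start button alone. Then unlatch the guard gate: pinch the catch on the hinge side of its top rail (it stays released), then squeeze the catch by its free edge and, with that squeezed, swing the gate out past its half-way detent to wide open, near its stop. The gate pulls itself shut, so finish still holding it wide open for the person who will lift the jar out, and do not disturb the jar or the things lying about.

Things in the scene. Friction and masses are not known exactly. Their poses are not given: they have to be found in the camera images.
- mill: Bench jar mill, fixed: grey base 350 x 240 x 75 mm, two rubber rollers, drive housing at one end, steel guard with a wire top and a wire gate in front. Nothing but the catch tabs is higher than 217 mm. Origin: bench level, under the middle; x along the front towards the drive housing (away from the robot at yaw 0), y from front to rear. The gate is in the front (-y) face, 120 mm from the origin.
- gate (a joint): Swing of the gate, rad: 0 shut, 1.45 wide against its stop; opens outwards from the mill's front, anticlockwise seen from above. Wire panel 223 mm from hinge axis to free edge, 10 mm thick, 80 to 200 mm above the bench. Locked until both catches are clear. A spring shuts it: about 1 N at the edge catch when shut, 3 N when wide.
- gate_hinge (a point): Point on the gate's upright hinge axis, 200 mm above the bench. Detent at its foot: at 0.6 to 0.8 rad of swing a sprung ball rides over a steel rib, taking about 10 N in all at the edge catch to push past. Let go there, the gate parks just beyond it, at about 0.8 rad, only half open; wider than that it must be held.
- mid_catch_grip (a point): Grip point of the hinge-side catch, on the gate's top rail, 65 mm from the hinge axis: midway between its two upright black tabs, 246 mm above the bench. The tabs stand either side of it along the gate, 50 mm over their outsides (36 mm squeezed), each 8 mm thick, 22 mm wide across the gate, from 216 to 260 mm above the bench, on a black housing 60 x 24 mm with its top at 216 mm.
- edge_catch_grip (a point): Grip point of the edge catch, by the gate's free edge, 195 mm from the hinge axis (130 mm from the hinge-side catch), 246 mm above the bench: midway between its two upright tabs. Tabs and housing as the hinge-side catch. The line from gate_hinge through both grip points runs along the gate, in its plane. It moves and turns with the gate.
- mid_catch (a joint): Travel of each tab of the hinge-side catch, m: 0 locked, 0.007 squeezed home; the two tabs are geared together and move inwards by the same amount. Its bolts are clear of the keepers beyond 0.0055. Stiff slide (about 3 N on each tab): it stays where it is left.
- edge_catch (a joint): Travel of each tab of the edge catch, m: 0 locked, 0.007 squeezed home; tabs geared together. Bolt clear beyond 0.0055. Spring-loaded, about 4 N on each tab rising to 8 N: it springs back to locked when let go.
- station: Push-button station lying on the bench: flat grey-topped metal box 85 mm (x) by 200 mm (y) by 55 mm high, fixed. Origin under its middle. Three black upward-facing buttons stand in a row along its y axis, 60 mm apart; which button is at which place differs from day to day.
- stop_top (a point): Middle of the top of the stop button: mushroom head 40 mm across, its top 32 mm above the box (87 mm above the bench). Pressed straight down.
- reset_top (a point): Middle of the top of the timer reset button: slim plunger 14 mm across, its top 26 mm above the box (81 mm above the bench). Pressed straight down.
- start_top (a point): Middle of the top of the start button: flat 26 mm disc in a steel ring 36 mm across, its top 16 mm above the box (71 mm above the bench). Must not be pressed.
- stop (a joint): Depth of the stop button, m: 0 up, 0.006 fully down; springs back; 1.5 N to start, 5 N fully down.
- reset (a joint): Depth of the timer reset button, as the stop.
- start (a joint): Depth of the start button, as the stop.
- jar: White porcelain milling jar lying on the rollers inside the guard, 110 mm in diameter, 130 mm long, 0.9 kg, with a clamped lid. Origin at its centre. Not to be touched.
- glaze_pint: Bystander: green lidded glaze jar, 84 mm across, 105 mm high, loose. Origin under its middle.
- tape: Bystander: roll of blue tape lying flat, 100 mm across, 48 mm high, loose. Origin under its middle. The gate passes above it.
- pot_a: Bystander: small amber stain pot, 42 mm across, 38 mm high, loose. The gate passes above it.
- pot_b: Bystander: small white stain pot, 42 mm across, 38 mm high, loose.
- cup: Bystander: terracotta cup, 76 mm across, 80 mm high, loose.
- brush: Bystander: brush lying on the bench, 150 mm long, loose.

How it is judged:
By the outcome, as a careful person would: the job done as asked, in the order asked, and still so for the second after the job is handed in, while the arm keeps its last pose, push and grip.
It also fails if it takes over 58 s, if anything falls off the work surface, if the arm or the gripper's body presses on something with over 40 N, if the wrist force passes 120 N, or if a joint passes its speed limit or range.

ROBOT

A 6-joint arm with a two-finger parallel gripper is mounted at the origin on the work surface. World frame = base frame: x ahead of the robot, y to its left, z up, the work surface at z = 0. Lengths are in mm, angles in rad, forces in N, time in s.
With the tool pointing down it reaches from about 325 to 750 mm from the base axis. Payload 7.6 kg.
Tool frame: the origin (TCP) lies where the fingers leave the gripper's body, on its centre line; the fingertips stand 73 mm ahead of it and the grasp point (between the pads) lies 54 mm ahead of it (r.grip_depth is the distance from the TCP to the grasp point, in mm); z points along the fingers, y is the line along which they close (so a half turn about z gives the same grasp; the last joint's range is limited). The gripper opens to 85 mm and grips with 20 to 120 N. Pads are 22 mm wide; open, the fingers measure 114 mm over their backs; the gripper's body (76 mm by 85 mm) begins 54 mm behind the grasp point. The pads swing forward as they close: fully open they stand 13 mm farther back than shut.
Start: joints at [1.135, 0.052, 1.401, -0, 1.689, -0.07], TCP at [187.773, 490.286, 303.923] pointing down, gripper open.
Joint ranges: [-2.9, 2.9], [-0.91, 2.17], [0.12, 2.37], [-1.06, 4.2], [0.26, 2.73], [-2.93, 2.93]. Speed limits (rad/s): [2.57, 2.57, 3.01, 3.14, 3.14, 3.14].

INTERFACE

Orientations are given as a unit quaternion [w, x, y, z].
In Python, from station import r, eyes, nets gives the robot as it stands. The module is installed in compiled form; this text tells all that it offers.
- The arm moves only by the shell command python3 -m inch 'ROWS' [OPENING] [FORCE]. ROWS is a JSON object of lists of equal length, an entry for each row: "travel": the shift along the tool's x, y, z as a fraction of full scale, a list of three; "yaw": the turn about the tool's z as a fraction of full scale. A call has 1 to 20 rows; each row shifts and turns the commanded pose from where the row before left it, along the tool's axes as they then stand; what a row does not reach is not made up. Full scale, the value 1, is 0.05 m for a shift and 360 degrees for a turn. A row lasts 1/8 s, in which the tool goes at most 62.5 mm and 10.7 degrees, less where a joint would pass 70% of its speed; a pose out of reach is approached as far as the arm can. A call with a number of a shift or a turn outside -1 to 1 is refused whole. A call with a gripper value outside its range is refused whole. OPENING is the gripper's target within -1 to 1 (shut at 1, half-way at 0, fully open at -1), set as the call begins (- or left out, the last holds). The fingers move at their own pace and stop on an object; FORCE is the grip in N (left out, the last holds). Time passes only in rows, so rows that do not move let the fingers close. It gives the time, the measured TCP pose, the force, the opening and the grip force at its end, in the units of the state.
- r.read_state(): the state, without advancing time (a new reading comes with each control period).
- eyes.camera(name): name is "scene" or "side" or "wrist"; returns a dict with "img" (400x640x3 uint8, red, green, blue), "z_map" (400x640 float32, mm along the optical axis (not along the pixel's ray), 0 where there is no reading), "vfov" (degrees; the focal length in pixels is half the picture's height over the tangent of half this angle, whatever the lens; pixels are square), "cx", "cy" (the principal point, pixels), "extrinsics" (4x4, takes a point from camera to world coordinates); the wrist camera has in their place "T_tool_cam" (4x4, takes a point from camera to tool coordinates, whose origin is the TCP and whose axes are the flange's). Camera axes: x right, y down, z forward; pixel columns grow to the right and rows downward; lengths in mm; the calibration is good to about 2 mm. A picture is of the moment at which its call begins: read the wrist's pose just before it.
- r.hand_in(): hands the job in; it is judged then, once.
Trained networks look in the newest picture that a camera, given by its name, has taken for a name from the list of things; names that differ only in an ending like _2 or _b are one class to them, and where a whole thing is asked for, a point or a joint stands for the part that bears it (a point fixed in the world has none). Each returns a list of dicts, best first, with "confidence" (0 to 1); they miss things now and then, are a little off and sometimes report something else, mostly with a low value. They report only what shows in the picture. A call takes as long as a camera call.
- nets.spot_in(thing, camera): "bbox" ([left, top, right, bottom] in pixels, round what is visible of it).
- nets.trace(thing, camera): "mask" (400x640 bool, what is visible of it) and "bbox" ([left, top, right, bottom] in pixels, round what is visible of it).
The state is a dict: "clock": time; "q": joint angles; "joint_vel": joint speeds; "joint_torque": joint torques, N m; "position": TCP position; "ee_rot": TCP orientation; "ft_force": force on the tool from outside, world axes, zero at the start; "torque": the same for the moment, N m; "grip_width": finger opening in mm; "grasp_force": force on a finger pad.
Only numpy, scipy, OpenCV 4.12 (cv2) and the standard library are available. Lean on these libraries where they do the work, as an engineer would, in place of code of your own. Each camera call takes 0.05 s, during which the arm holds its last target. There are 200 camera calls.

## Working session

There is one attempt and no reset: what is moved stays moved. The work goes in short steps, Python scripts to look and compute and a shell command to move; the robot and the scene stay as the last step left them, time stands still between calls to the robot, and variables do not carry over. Pictures are saved under pics/ and viewed, at most 10 in all, crops included, and the job is handed in when it is done.

```bash
mkdir -p pics
cat > h.py <<'E'
from station import r, eyes, nets
import numpy as np, cv2
from scipy.spatial.transform import Rotation as R
def Tt(s=None):
    s=s or r.read_state(); T=np.eye(4); q=s["ee_rot"]
    T[:3,:3]=R.from_quat([q[1],q[2],q[3],q[0]]).as_matrix(); T[:3,3]=s["position"]; return T
def snap(n):
    T=Tt(); c=eyes.camera(n)
    c["T"]=c["extrinsics"] if "extrinsics" in c else T@np.array(c["T_tool_cam"]); return c
def cloud(c):
    z=c["z_map"]; h,w=z.shape; f=h/2/np.tan(np.radians(c["vfov"])/2)
    u,v=np.meshgrid(np.arange(w),np.arange(h))
    P=np.stack([(u-c["cx"])/f*z,(v-c["cy"])/f*z,z],-1)
    T=np.array(c["T"]); return P@T[:3,:3].T+T[:3,3]
def save(c,n): cv2.imwrite("pics/"+n,np.ascontiguousarray(c["img"][...,::-1]))
E
python3 - <<'E'
from h import *
np.set_printoptions(precision=1,suppress=True)
s=r.read_state(); print({k:np.round(v,3) for k,v in s.items()})
for n in ["scene","side","wrist"]:
    c=snap(n); save(c,n+"0.png"); P=cloud(c)
    print(n,c["vfov"],np.array(c["T"]).tolist() if 0 else np.array(c["T"])[:3,3])
    for t in ["stop_top","reset_top","start_top","mid_catch_grip","edge_catch_grip","station","gate","jar","glaze_pint","tape","pot_a","cup"]:
        for d in nets.trace(t,n)[:2]:
            m=d["mask"]&(c["z_map"]>0); p=P[m]
            print(t,round(d["confidence"],2),np.array(d["bbox"]), np.median(p,0) if len(p) else None, np.percentile(p,[2,98],axis=0).round() .tolist()if len(p) else None)
a=[cv2.imread(f"pics/{n}0.png") for n in ["scene","side"]]
E
```

```text
{'clock': np.float64(0.0), 'q': array([ 1.1,  0.1,  1.4,  0. ,  1.7, -0.1]), 'joint_vel': array([ 0., -0.,  0.,  0.,  0.,  0.]), 'joint_torque': array([  0. , -38.2, -36. ,   0. ,   0. ,  -0. ]), 'position': array([187.7, 490.1, 303.1]), 'ee_rot': array([-0. ,  0.2,  1. , -0. ]), 'ft_force': array([-0.4, -0.9,  0. ]), 'torque': array([ 0.,  0., -0.]), 'grasp_force': np.float64(0.0), 'grip_width': np.float64(85.187)}
scene 50.69152546448349 [1084.1  401.   940.1]
stop_top 0.53 [247.6 192.1 264.  201.6] [ 551.2 -265.6   83.9] [[528.0, -288.0, 57.0], [566.0, -252.0, 89.0]]
start_top 0.5 [241.2 186.6 247.9 193.4] [ 533.9 -324.1   70.9] [[523.0, -336.0, 65.0], [544.0, -316.0, 75.0]]
mid_catch_grip 0.74 [352.6 209.8 428.8 305.7] [583.9 181.6 215.9] [[472.0, 158.0, 86.0], [678.0, 207.0, 260.0]]
mid_catch_grip 0.66 [339.4 201.9 373.8 235.7] [380.  -21.1   7.3] [[320.0, -34.0, -2.0], [462.0, -12.0, 12.0]]
edge_catch_grip 0.6 [353.9 211.6 426.8 305.1] [578.6 182.3 215.3] [[476.0, 157.0, 3.0], [678.0, 207.0, 260.0]]
station 0.97 [226.9 179.4 289.1 242.2] [ 568.4 -236.4   53.3] [[500.0, -366.0, 
[... 2243 characters left out ...]
211.5  55.4] [[255.0, 191.0, 5.0], [325.0, 265.0, 81.0]]
tape 0.6 [317.3 224.9 354.6 256. ] [526.5 -43.9  32.3] [[484.0, -88.0, 1.0], [574.0, 3.0, 50.0]]
pot_a 0.78 [446.9 260.  463.8 278.9] [ 664.  -347.2   28.9] [[655.0, -362.0, 5.0], [688.0, -328.0, 41.0]]
pot_a 0.49 [357.4 221.1 374.3 236.6] [624.9 -60.9  23.9] [[611.0, -76.0, -2.0], [692.0, -1.0, 40.0]]
cup 0.91 [192.4 210.9 224.1 246. ] [287.1 212.5  55.1] [[255.0, 191.0, 1.0], [327.0, 269.0, 81.0]]
cup 0.53 [315.4 222.7 356.3 255.9] [527.3 -42.8  31.6] [[484.0, -88.0, -1.0], [574.0, 5.0, 50.0]]
wrist 67.4513889297561 [113.1 517.9 373.3]
cup 0.62 [126.1 284.8 182.2 329.4] [260.5 240.9  49.6] [[161.0, 197.0, 1.0], [287.0, 436.0, 275.0]]
```

View pics/scene0.png

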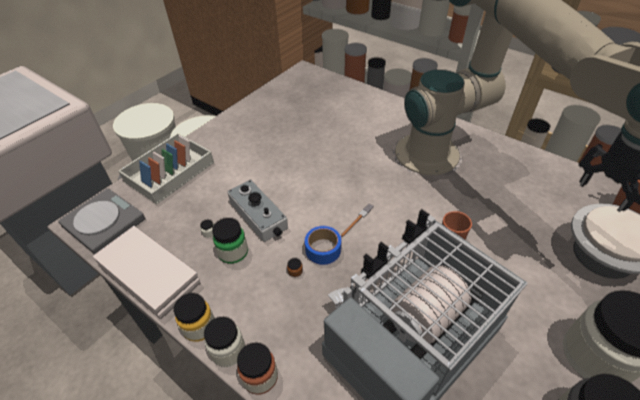

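View pics/side0.png

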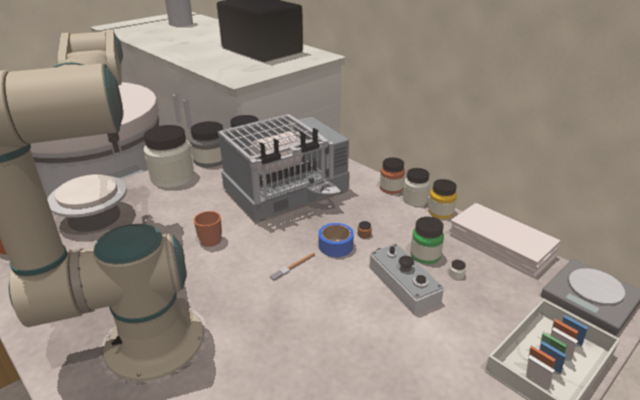

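Run:
```python
from h import *
np.set_printoptions(precision=1,suppress=True)
print("depth",r.grip_depth)
for n in ["scene","side"]:
    c=snap(n);P=cloud(c).reshape(-1,3)
    dark=c["img"].reshape(-1,3).max(1)<70
    m=(c["z_map"].ravel()>0)&(P[:,2]>225)&(P[:,2]<266)&(P[:,0]>440)&(P[:,0]<760)&(P[:,1]>120)&(P[:,1]<260)
    q=P[m&dark].astype(np.float32)
    _,l,ce=cv2.kmeans(q[:,:2].copy(),4,None,(3,50,.1),5,cv2.KMEANS_PP_CENTERS)
    o=np.argsort(ce[:,0]); print(n,"tabs",len(q))
    for k in o:
        g=q[l[:,0]==k]; print(len(g),ce[k],g.min(0),g.max(0))
    for nm,(x,y),z0 in [("stop",(545,-270),80),("reset",(557,-214),74),("start",(530,-328),66)]:
        m=(np.hypot(P[:,0]-x,P[:,1]-y)<28)&(P[:,2]>z0)
        g=P[m]; print(nm,m.sum(),(g.min(0)+g.max(0))/2,g.min(0),g.max(0))
    m=(np.abs(P[:,2]-55)<4)&(np.hypot(P[:,0]-545,P[:,1]+270)<125)
    print("box",cv2.minAreaRect(P[m][:,:2].astype(np.float32)))
```

```text
depth 53.900000000000006
scene tabs 447
107 [480.2 198.5] [475.4 187.8 225. ] [483.8 207.8 261.7]
111 [521.9 191.8] [514.7 181.1 225.5] [526.5 200.3 261.3]
114 [607.8 175.9] [601.8 164.9 225.1] [611.3 185.4 261.8]
115 [649.4 168.6] [642.9 157.3 225.5] [654.1 177.5 261.8]
stop 100 [ 548.1 -269.6   84.8] [ 529.8 -287.9   80.6] [ 566.4 -251.3   88.9]
reset 22 [ 563.4 -211.3   79.5] [ 557.1 -217.1   75.3] [ 569.7 -205.5   83.6]
start 47 [ 531.9 -328.3   70.8] [ 520.  -340.7   67. ] [ 543.9 -315.9   74.6]
box ((547.78662109375, -269.460205078125), (199.97972106933594, 82.77572631835938), 74.4773941040039)
side tabs 172
40 [470.8 188.9] [467.5 180.7 225.5] [474.1 198.7 260.1]
40 [512.4 181.8] [507.  175.4 227. ] [516.8 194.  260.6]
47 [599.2 167.5] [593.  158.9 225.8] [603.7 181.1 260.8]
45 [640.8 161. ] [636.2 152.7 225.4] [646.8 170.9 260.6]
stop 128 [ 542.8 -272.9   85.3] [ 524.7 -291.1   80. ] [ 560.8 -254.6   90.6]
reset 26 [ 560.1 -214.1   79. ] [ 553.4 -220.4   74.1] [ 566.8 -207.7   83.9]
start 78 [ 525.9 -330.1   70.1] [ 510.2 -342.5   66.1] [ 541.5 -317.7   74.2]
box ((580.9876098632812, -283.2516174316406), (199.42440795898438, 165.7771759033203), 73.8626708984375)
```

```bash
cat >> h.py <<'E'
def plan(x,y,z,yawdir=None,s=None):
    """tool-axes shift (fractions of 50 mm) to TCP target; yaw (deg) to bring tool y onto world direction yawdir(deg), mod 180"""
    T=Tt(s); d=T[:3,:3].T@(np.array([x,y,z])-T[:3,3])/50
    ty=np.degrees(np.arctan2(T[1,1],T[0,1])); out=[np.round(d,3).tolist(),"ty",round(ty,1)]
    if yawdir is not None:
        e=(yawdir-ty+90)%180-90; out+=["world turn",round(e,2),"tool yaw frac",round(-e/360,4)]
    return out
E
python3 - <<'E'
from h import *
print(Tt().round(3)); print(plan(545.5,-271,230,-9.75))
E
```

```text
[[-9.34000e-01  3.58000e-01  0.00000e+00  1.87784e+02]
 [ 3.58000e-01  9.34000e-01  0.00000e+00  4.90292e+02]
 [-0.00000e+00  0.00000e+00 -1.00000e+00  3.03937e+02]
 [ 0.00000e+00  0.00000e+00  0.00000e+00  1.00000e+00]]
[[-12.127, -11.66, 1.477], 'ty', np.float64(69.0), 'world turn', np.float64(-78.79), 'tool yaw frac', np.float64(0.2189)]
```

```bash
python3 -m inch '{"travel":[[-0.713,-0.686,0.05],[-0.713,-0.686,0.05],[-0.713,-0.686,0.05],[-0.713,-0.686,0.05],[-0.713,-0.686,0.05],[-0.713,-0.686,0.05],[-0.713,-0.686,0.05],[-0.713,-0.686,0.05],[-0.713,-0.686,0.05],[-0.713,-0.686,0.05],[-0.713,-0.686,0.1],[-0.713,-0.686,0.1],[-0.713,-0.686,0.15],[-0.713,-0.686,0.15],[-0.713,-0.686,0.15],[-0.713,-0.686,0.15],[-0.713,-0.686,0.15],[0,0,0],[0,0,0]],"yaw":[0,0,0,0,0,0,0,0,0,0,0,0,0,0,0,0,0,0,0]}' 1 40
python3 - <<'E'
from h import *
np.set_printoptions(precision=1,suppress=True)
c=snap("wrist"); save(c,"w1.png"); P=cloud(c); print(r.read_state()["position"],r.grip_depth)
for t in ["stop_top","reset_top","start_top"]:
    for d in nets.trace(t,"wrist")[:2]:
        m=d["mask"]&(c["z_map"]>0); p=P[m]; print(t,round(d["confidence"],2),np.array(d["bbox"]),np.median(p,0))
P=P.reshape(-1,3)
for nm,(x,y),z0 in [("stop",(545,-270),80),("reset",(561,-213),74),("start",(530,-328),66)]:
    g=P[(np.hypot(P[:,0]-x,P[:,1]-y)<28)&(P[:,2]>z0)&(P[:,2]<95)]
    if len(g): print(nm,len(g),cv2.minEnclosingCircle(g[:,:2].astype(np.float32)),np.percentile(g[:,2],90))
E
```

```text
clock: 4.42
position: [545.1, -270.7, 231.3]
ee_rot: [-0.0, 0.182, 0.983, 0.0]
ft_force: [0.8, 0.2, 0.3]
grip_width: -0.1
grasp_force: 0.0
[ 545.1 -270.3  231.9] 53.900000000000006
stop_top 0.79 [291.5 193.3 343.7 244.4] [ 543.1 -270.6   84.1]
reset_top 0.93 [382.4 195.  402.7 216.1] [ 558.9 -214.6   79.7]
reset_top 0.38 [522.5 175.  589.8 220. ] [626.1 -63.9  34.1]
start_top 0.61 [226.9 200.8 261.  235.2] [ 529.2 -328.2   70.4]
stop 1659 ((545.295166015625, -271.5505065917969), 18.758766174316406) 86.19075539364071
reset 264 ((561.73876953125, -214.10171508789062), 7.136481761932373) 81.07670896516466
start 730 ((529.7418212890625, -329.2231140136719), 12.974153518676758) 71.29575365553195
```

View pics/w1.png

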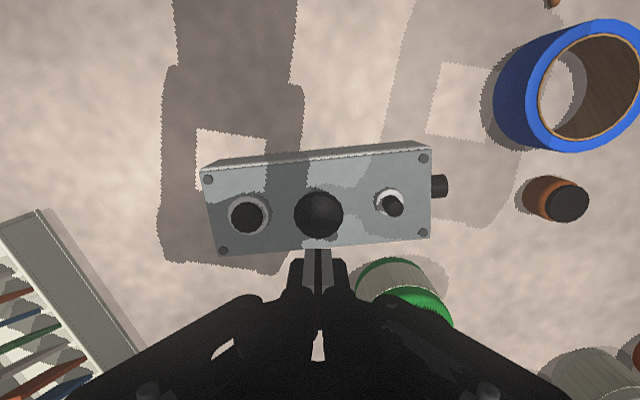

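```bash
python3 -m inch '{"travel":[[0.013,-0.02,0.64],[0,0,0.64],[0,0,0.1],[0,0,0.1],[0,0,0.08],[0,0,0],[0,0,0]],"yaw":[0,0,0,0,0,0,0]}' 1 40
```

```text
clock: 5.5
position: [544.7, -271.8, 154.5]
ee_rot: [0.001, 0.182, 0.983, -0.0]
ft_force: [0.4, 2.2, 4.5]
grip_width: 0.4
grasp_force: 2.0
```

```bash
python3 -m inch '{"travel":[[0,0,0.03],[0,0,0.02],[0,0,0]],"yaw":[0,0,0]}'
```

```text
clock: 5.88
position: [544.8, -271.8, 153.1]
ee_rot: [0.001, 0.182, 0.983, -0.0]
ft_force: [-3.1, 2.9, 13.1]
grip_width: -0.2
grasp_force: 6.4
```

```bash
python3 -m inch '{"travel":[[0,0,-0.4],[0,0,-0.4],[0,0,0]],"yaw":[0,0,0]}'
python3 - <<'E'
from h import *
print(plan(561.7,-214.1,160.5))
E
```

```text
clock: 6.25
position: [544.9, -272.3, 193.4]
ee_rot: [0.002, 0.182, 0.983, -0.001]
ft_force: [-0.2, -0.2, 0.5]
grip_width: -0.1
grasp_force: 0.0
[[0.104, 1.207, 0.657], 'ty', np.float64(69.0)]
```

```bash
python3 -m inch '{"travel":[[0.052,0.6,0],[0.052,0.607,0],[0,0,0],[0,0,0.4],[0,0,0.257],[0,0,0.1],[0,0,0.1],[0,0,0.07],[0,0,0.02],[0,0,0],[0,0,0]],"yaw":[0,0,0,0,0,0,0,0,0,0,0]}'
```

```text
clock: 7.62
position: [560.9, -214.0, 147.3]
ee_rot: [0.001, 0.182, 0.983, -0.001]
ft_force: [-13.3, 3.9, 21.7]
grip_width: -0.2
grasp_force: 10.4
```

```bash
python3 -m inch '{"travel":[[0,0,-0.5],[0,0,-0.9],[0,0,-0.95],[0,0,-0.95],[0,0,-0.95],[0,0,-0.4]],"yaw":[0,0,0,0,0,0]}' -1 40
python3 - <<'E'
from h import *
s=r.read_state(); print(s["position"]); print(plan(620,165,384,-9.75))
E
```

```text
clock: 8.38
position: [561.2, -213.7, 380.1]
ee_rot: [0.003, 0.182, 0.983, -0.001]
ft_force: [0.4, -0.8, 0.4]
grip_width: 85.4
grasp_force: 0.0
[ 561.16270474 -213.66201205  380.07152101]
[[1.61, 7.493, -0.09], 'ty', np.float64(69.0), 'world turn', np.float64(-78.79), 'tool yaw frac', np.float64(0.2189)]
```

```bash
python3 -m inch '{"travel":[[0.2,0.936,0],[0.2,0.936,0],[0.2,0.936,0],[0.2,0.936,0],[0.2,0.936,0],[0.2,0.936,0],[0.2,0.936,0],[0.2,0.936,0],[0,0,0],[0,0,0],[0,0,0],[0,0,0],[0,0,0],[0,0,0],[0,0,0],[0,0,0],[0,0,0],[0,0,0]],"yaw":[0,0,0,0,0,0,0,0,0.0274,0.0274,0.0274,0.0274,0.0274,0.0274,0.0274,0.0274,0,0]}' -1 40
cat > tabs.py <<'E'
from h import *
np.set_printoptions(precision=1,suppress=True)
def tabs(name="wrist",png=None,hot=None):
    c=snap(name); P=cloud(c).reshape(-1,3)
    if png: save(c,png)
    dark=c["img"].reshape(-1,3).max(1)<80
    q=P[(c["z_map"].ravel()>0)&dark&(P[:,2]>253)&(P[:,2]<268)&(P[:,0]>430)&(P[:,0]<780)&(P[:,1]>-120)&(P[:,1]<260)].astype(np.float32)
    _,l,ce=cv2.kmeans(q[:,:2].copy(),4,None,(3,50,.1),9,cv2.KMEANS_PP_CENTERS)
    for k in np.argsort(ce[:,0]):
        g=q[l[:,0]==k]; print(len(g),cv2.minAreaRect(g[:,:2].copy()),g[:,2].max())
E
python3 - <<'E'
from tabs import *
print(r.read_state()["position"]); tabs("wrist","w2.png")
E
```

```text
clock: 10.62
position: [620.2, 164.7, 376.0]
ee_rot: [0.0, 0.764, 0.645, 0.0]
ft_force: [-1.2, -0.1, 0.1]
grip_width: 85.6
grasp_force: 0.0
[620.2 164.7 376. ]
598 ((475.67694091796875, 196.66714477539062), (21.2506103515625, 10.712752342224121), 80.6405029296875) 261.42023
533 ((518.6585693359375, 188.85638427734375), (21.469480514526367, 10.415465354919434), 79.95674896240234) 261.82654
466 ((602.842529296875, 173.4996795654297), (21.384618759155273, 9.61983585357666), 79.41887664794922) 261.36148
481 ((645.8468627929688, 165.57232666015625), (21.735105514526367, 10.083895683288574), 80.48190307617188) 261.1196
```

View pics/w2.png

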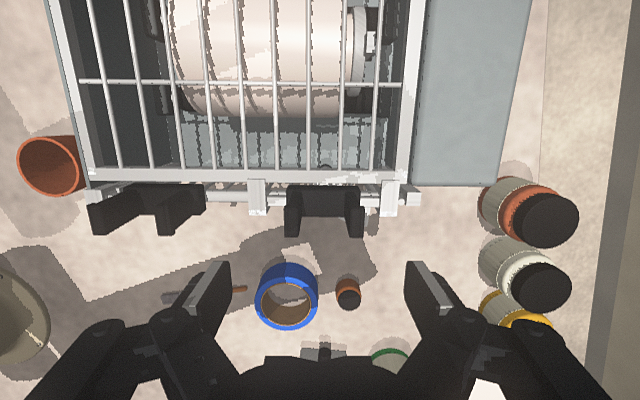

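Run:
```python
from h import *
print(plan(624.3,169.5,299,-10.3))
```

```text
[[0.108, 0.065, 1.541], 'ty', np.float64(-9.7), 'world turn', np.float64(-0.58), 'tool yaw frac', np.float64(0.0016)]
```

```bash
python3 -m inch '{"travel":[[0.108,0.065,0.3],[0,0,0.4],[0,0,0.4],[0,0,0.3],[0,0,0.14],[0,0,0]],"yaw":[0.0016,0,0,0,0,0]}' -1 30 && python3 -m inch '{"travel":[[0,0,0],[0,0,0],[0,0,0],[0,0,0],[0,0,0],[0,0,0],[0,0,0],[0,0,0]],"yaw":[0,0,0,0,0,0,0,0]}' 1 30
```

```text
clock: 11.42
position: [624.2, 169.6, 298.7]
ee_rot: [-0.0, 0.768, 0.64, -0.0]
ft_force: [0.1, 0.2, -0.1]
grip_width: 85.7
grasp_force: 0.0
clock: 12.42
position: [624.9, 169.4, 301.0]
ee_rot: [0.001, 0.769, 0.64, 0.002]
ft_force: [4.4, -0.8, 5.9]
grip_width: 33.7
grasp_force: 31.8
```

```bash
python3 -m inch '{"travel":[[0,0,0],[0,0,0],[0,0,0],[0,0,0],[0,0,-0.4],[0,0,-0.6],[0,0,-0.5],[0,-0.9,0],[0,-0.9,0],[0,-0.75,0],[0,0,0],[0,0,0]],"yaw":[0,0,0,0,0,0,0,0,0,0,0,0]}' -1 30
python3 - <<'E'
from tabs import *
print(r.read_state()["position"]); tabs("wrist","w3.png"); tabs("scene")
print(plan(497.2,192.8,299,-10.3))
E
```

```text
clock: 13.92
position: [499.2, 192.6, 374.3]
ee_rot: [0.0, 0.769, 0.64, 0.0]
ft_force: [-0.2, -0.5, 0.1]
grip_width: 85.6
grasp_force: 0.0
[499.2 192.6 374.3]
467 ((475.1521301269531, 197.0191192626953), (20.992170333862305, 9.844549179077148), 78.70834350585938) 261.32788
480 ((518.0721435546875, 188.67515563964844), (22.135725021362305, 10.04365062713623), 79.69493103027344) 261.6959
555 ((609.0228271484375, 172.74473571777344), (20.92548179626465, 10.017963409423828), 79.44208526611328) 261.21732
595 ((638.7713012695312, 167.2161407470703), (20.941425323486328, 11.627167701721191), 78.32486724853516) 261.20993
36 ((478.54998779296875, 198.54013061523438), (18.54963493347168, 7.983026504516602), 80.96920013427734) 261.96387
39 ((522.0470581054688, 190.35958862304688), (8.875930786132812, 20.282150268554688), 0.6472327709197998) 261.18478
53 ((611.186767578125, 172.7652130126953), (21.756900787353516, 10.78333854675293), 79.85747528076172) 261.24316
56 ((639.6268920898438, 168.4061279296875), (21.58391571044922, 12.003274917602539), 75.56063842773438) 262.73264
[[-0.001, -0.048, 1.495], 'ty', np.float64(-10.5), 'world turn', np.float64(0.18), 'tool yaw frac', np.float64(-0.0005)]
```

```bash
python3 -m inch '{"travel":[[0,-0.05,0.3],[0,0,0.4],[0,0,0.4],[0,0,0.3],[0,0,0.1],[0,0,0]],"yaw":[0,0,0,0,0,0]}' -1 60 && python3 -m inch '{"travel":[[0,0,0],[0,0,0],[0,0,0],[0,0,0],[0,0,0],[0,0,0],[0,0,0]],"yaw":[0,0,0,0,0,0,0]}' 1 60
```

```text
clock: 14.78
position: [496.5, 193.1, 299.0]
ee_rot: [-0.0, 0.769, 0.64, -0.0]
ft_force: [-0.4, 0.8, -0.2]
grip_width: 85.3
grasp_force: 0.0
clock: 15.65
position: [497.4, 193.0, 301.6]
ee_rot: [0.001, 0.769, 0.64, 0.003]
ft_force: [4.2, -1.0, 7.4]
grip_width: 32.1
grasp_force: 62.2
```

```bash
python3 -m inch '{"travel":[[-0.136,0.0025,0],[-0.272,0.01,0],[-0.272,0.01,0],[-0.272,0.01,0],[-0.272,0.01,0],[-0.136,0.0025,0],[0,0,0]],"yaw":[-0.0056,-0.0111,-0.0111,-0.0111,-0.0111,-0.0056,0]}'
cat > g.py <<'E'
from h import *
H=np.array([688.3,157.9])
def g():
    T=Tt(); d=T[:2,3]-H; a=np.degrees(np.arctan2(d[1],d[0]))%360-169.7
    ty=np.degrees(np.arctan2(T[1,1],T[0,1]))+10.3
    print("swing by pos",a.round(1),"by yaw",ty.round(1),"R",np.hypot(*d).round(1)); s=r.read_state()
    f=T[:3,:3].T@s["ft_force"]; print("F tool",f.round(1),"M",np.round(s["torque"],2),"q",np.round(s["q"],2))
E
python3 -c "from g import g;g()"
```

```text
clock: 16.52
position: [497.0, 125.3, 301.6]
ee_rot: [0.002, 0.646, 0.764, 0.003]
ft_force: [5.5, 2.5, 8.0]
grip_width: 32.5
grasp_force: 62.4
swing by pos 20.0 by yaw 19.9 R 194.1
F tool [ 1.5  5.9 -8. ] M [ 0.29  0.02 -0.02] q [0.17 0.01 1.44 0.   1.68 0.01]
```

```bash
python3 -m inch '{"travel":[[-0.272,0.01,0],[-0.272,0.01,0],[-0.272,0.01,0],[-0.272,0.01,0],[-0.272,0.01,0],[-0.272,0.01,0],[-0.272,0.01,0],[-0.272,0.01,0],[0,0,0],[0,0,0]],"yaw":[-0.0111,-0.0111,-0.0111,-0.0111,-0.0111,-0.0111,-0.0111,-0.0111,0,0]}'
python3 - <<'E'
from g import *
g(); c=snap("scene"); save(c,"s4.png")
im=cv2.imread("pics/s4.png")[150:350,220:520]; cv2.imwrite("pics/s4c.png",cv2.resize(im,None,fx=2.5,fy=2.5))
E
```

```text
clock: 17.77
position: [543.3, 29.0, 301.6]
ee_rot: [0.002, 0.41, 0.912, 0.002]
ft_force: [2.1, 3.5, 9.1]
grip_width: 32.1
grasp_force: 62.2
swing by pos 51.9 by yaw 51.9 R 194.0
F tool [ 1.2  3.9 -9.1] M [ 0.47  0.22 -0.2 ] q [-0.02  0.1   1.35  0.    1.68 -0.74]
```

View pics/s4c.png

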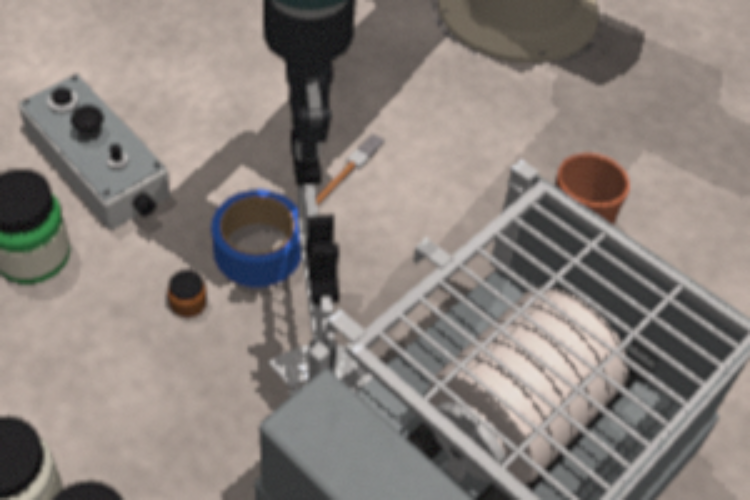

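The gate is open about 52°, past the detent: the gripper is on the edge catch at crop (310,170) and the mid catch is at (320,255). Swinging on.

```bash
python3 -m inch '{"travel":[[-0.272,0.01,0],[-0.272,0.01,0],[-0.272,0.01,0],[-0.272,0.01,0],[-0.272,0.01,0],[-0.272,0.01,0],[-0.272,0.01,0],[-0.068,0,0],[0,0,0],[0,0,0]],"yaw":[-0.0111,-0.0111,-0.0111,-0.0111,-0.0111,-0.0111,-0.0111,-0.0028,0,0]}'
python3 - <<'E'
from tabs import *
from g import *
g(); c=snap("scene"); save(c,"s5.png"); tabs("side")
im=cv2.imread("pics/s5.png")[150:350,220:520]; cv2.imwrite("pics/s5c.png",cv2.resize(im,None,fx=2.5,fy=2.5))
E
```

```text
clock: 19.08
position: [623.9, -25.3, 301.6]
ee_rot: [0.002, 0.169, 0.986, 0.001]
ft_force: [-0.0, 3.4, 8.3]
grip_width: 32.3
grasp_force: 61.9
swing by pos 80.9 by yaw 80.8 R 194.1
F tool [ 1.1  3.2 -8.3] M [ 0.5  0.5 -0.3] q [-0.1  0.3  1.1  0.   1.7 -1.3]
31 ((609.621826171875, -48.37144088745117), (14.577371597290039, 21.612695693969727), 37.412445068359375) 267.6516
36 ((623.3897094726562, -12.21630859375), (19.708173751831055, 13.368694305419922), 8.65438175201416) 267.40656
24 ((658.6455078125, 81.75192260742188), (14.068717956542969, 17.107311248779297), 44.845863342285156) 260.96707
19 ((667.695068359375, 107.41866302490234), (11.648091316223145, 21.35456085205078), 66.2898178100586) 260.2842
```

View pics/s5c.png

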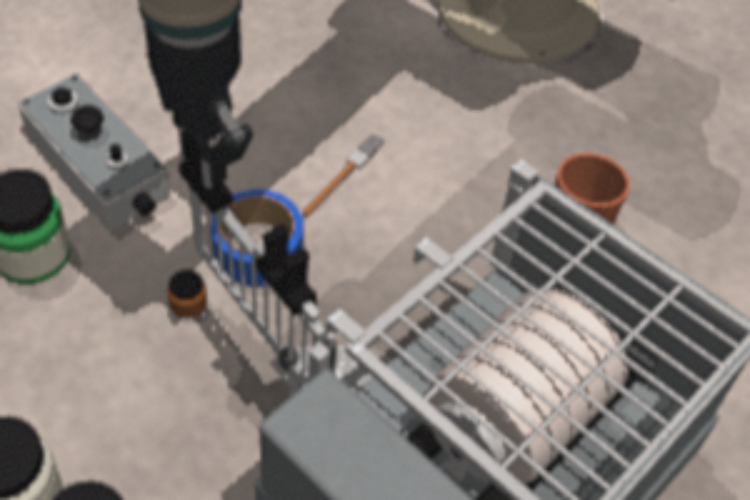

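The gate stands wide at about 81° (1.41 rad), with the gripper holding the edge catch at crop (205,175). The tape, pots, brush, cup and jar are where they were. Handing in.

```bash
python3 -c "
from station import r
print(r.hand_in())"
```

```text
the job is handed in; nothing more can be done
None
```

I pressed the stop and let it up, then pressed the timer reset and left the start button alone; both catches are released, and the arm is holding the gate at about 1.41 rad of its 1.45 rad swing; the job is handed in (about 19 s), with no verdict returned.

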